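# Set the ring under the pot to its first notch and start the cooker

### The job

On the two-ring table cooker, turn up the heat for the ring that the pot stands on: press a fingertip lightly on the face of the big knurled dial in front of that ring and drag it round clockwise by friction alone (do not pinch it), from off until it clicks into the next notch, and no further. Then press the round start button between the dials fully down and let it come up again. Leave the other dial at off, and the pot, its lid and everything else where they stand.

Things in the scene. Friction and masses are not known exactly. Their poses are not given: they have to be found in the camera images.
- cooker: white two-ring table cooker, fixed, 340 mm deep (x) x 580 mm wide (y), top at z = 66 mm. Origin under its centre; x points from the control strip (robot's side) to the rings, y to its left ring. On the strip at x = -115 mm: dials at y = +150 and -150 mm, start button at y = 0. Rings: dark 180 mm discs, 10 mm high, at x = +70, y = +150 and -150 mm.
- ring_left (a point): centre of the upper face of the left ring (+y); its dial is dial_left, straight in front of it
- ring_right (a point): centre of the upper face of the right ring (-y); its dial is dial_right, straight in front of it
- pot: open aluminium pot, 160 mm across, 85 mm tall, loose, standing centred on one of the two rings (which one varies). Origin at the centre of its underside.
- pot_lid: the pot's lid, 164 mm across, 36 mm tall with its knob, loose, lying on the other ring. Origin at the centre of its underside.
- dial_left_face (a point): centre of the flat top face of the left dial: disc 88 mm across, knurled rim, upright axis, face 20 mm above the cooker's top. It sits on a spring: pressed, it sinks about 0.67 mm per newton, to a stop at 6 mm (about 10 N). A white line on the face is the pointer; three dots on the panel behind it mark the notches (off, first, second, clockwise, growing in size).
- dial_right_face (a point): the same point of the right dial, which is alike
- dial_left (a joint): angle of the left dial, rad, growing clockwise seen from above. It clicks into notches at 0 (off), 0.60 (first) and 1.20 (second); past about half way it springs into the next notch, otherwise back. Turning from notch to notch takes at most about 0.06 N m: some 3 to 4 N of press at 28 mm from the axis.
- dial_right (a joint): angle of the right dial, the same
- plunge_left (a joint): how far the left dial is pressed down on its spring, m, 0 to 0.006
- plunge_right (a joint): the same for the right dial
- start_top (a point): centre of the top of the round start button, 30 mm across, pressed straight down
- start (a joint): travel of the start button, m: 0 up, 0.006 fully down (5 N); it springs back
- spice_jar: spice jar on the control strip between the start button and the left dial, 36 mm across, 50 mm tall, origin under its centre; leave alone
- tin: low steel tin at the right end of the control strip, beyond the right dial, 40 mm across, 30 mm tall, origin under its centre; leave alone
- mug: mug on the counter, 95 mm tall, left of the cooker; leave alone
- bowl: bowl on the counter, 170 mm across, left of the cooker; leave alone
- spatula: spatula lying on the counter, right of the cooker; leave alone
- can: can on the counter, 110 mm tall, right of the cooker; leave alone
There are look-alikes about, which are no part of the job. There is more than one size of the pot; the one meant has the size given above.

How it is judged:
By the outcome, as a careful person would: the job done as asked, in the order asked, and still so for the second after the job is handed in, with the robot touching nothing.
It also fails if it takes over 42 s, if anything falls off the work surface, if the arm or the gripper's body presses on something with over 40 N, if the wrist force passes 120 N, or if a joint passes its speed limit or range.

### The arm

A 6-joint arm with a two-finger parallel gripper is mounted at the origin on the work surface. World frame = base frame: x ahead of the robot, y to its left, z up, the work surface at z = 0. Lengths are in mm, angles in rad, forces in N, time in s.
With the tool pointing down it reaches from about 275 to 1000 mm from the base axis. Payload 8.4 kg.
Tool frame: the origin (TCP) lies midway between the tips of the shut fingers; the grasp point (between the pads) lies 19 mm behind it; z points along the fingers, y is the line along which they close (so a half turn about z gives the same grasp; the last joint's range is limited). The gripper opens to 85 mm and grips with 20 to 120 N. Pads are 22 mm wide; open, the fingers measure 114 mm over their backs; the gripper's body (76 mm by 85 mm) begins 54 mm behind the grasp point. The pads swing forward as they close: fully open they stand 13 mm farther back than shut.
Start: joints at [-1.229, 0.353, 1.633, -0, 1.155, -0.002], TCP at [210.666, -588.428, 231.281] pointing down, gripper open.
Joint ranges: [-2.63, 2.63], [-0.92, 2.1], [0.06, 2.66], [-1.3, 4.44], [0, 2.69], [-3.02, 3.02]. Speed limits (rad/s): [2.22, 2.22, 2.79, 3.14, 3.14, 3.14].

### API

Orientations are given as [roll, pitch, yaw] about the fixed x, y, z axes, in that order (R = Rz(yaw) Ry(pitch) Rx(roll)).
In Python, from rig import telemetry, optics, r gives the robot as it stands.
- The arm moves only by the tool play_rows, never from a script. Its arguments are lists of equal length, an entry for each row: "dp": the shift along the tool's x, y, z in units of 40 mm (1.0 is 40 mm), a list of three; "rot": the turn, a rotation vector about the tool's x, y, z in units of 6 degrees (1.0 is 6 degrees), a list of three. In form: {"dp": [[tx, ty, tz], ...], "rot": [[ax, ay, az], ...]}. A call has 1 to 5 rows; each row is the pose to reach, as a shift and turn from the pose commanded when the call began, along the tool's axes at that moment; what a row does not reach only later rows make up. A row lasts 1/12 s, in which the tool goes at most 41.7 mm and 7.16 degrees, less where a joint would pass 70% of its speed; a pose out of reach is approached as far as the arm can. A call with a gripper value outside its range is refused whole. "fingers" is the opening, from 0 (shut) to 1 (fully open), set as the call begins (left out, the last holds). The fingers move at their own pace and stop on an object; "grip_force" is the grip in N (left out, the last holds). Time passes only in rows, so rows that repeat a pose let the fingers close. It gives the time, the measured TCP pose, the force, the opening and the grip force at its end, in the units of the state.
- telemetry.sense(): the state, without advancing time (a new reading comes with each control period).
- optics.grab_frame(name): name is "scene" or "top" or "wrist"; returns a dict with "color" (384x512x3 uint8, red, green, blue), "mtx" (3x3 intrinsics, pixels), "D" ([k1, k2, p1, p2, k3] as OpenCV has them; the pictures are not rectified), "R" (3x3) and "t" (3): a world point X has camera coordinates R X + t; the wrist camera has in their place "mount" (4x4, takes a point from camera to tool coordinates, whose origin is the TCP and whose axes are the flange's). Camera axes: x right, y down, z forward; pixel columns grow to the right and rows downward; lengths in mm; the calibration is good to about 2 mm. A picture is of the moment at which its call begins: read the wrist's pose just before it. There is no depth.
- r.sign_off(): hands the job in; it is judged then, once.
The state is a dict: "clock": time; "qpos": joint angles; "qvel": joint speeds; "joint_efforts": joint torques, N m; "eef_pos": TCP position; "tcp_rot": TCP orientation; "contact_force": force on the tool from outside, world axes, zero at the start; "wrist_torque": the same for the moment, N m; "opening": opening from 0.0 (shut) to 1.0 (fully open); "grasp_force": force on a finger pad.
Only numpy, scipy, OpenCV 4.12 (cv2) and the standard library are available. Lean on these libraries where they do the work, as an engineer would, in place of code of your own. Each camera call takes 0.05 s, during which the arm holds its last target. There are 200 camera calls.

## Working session

There is one attempt and no reset: what is moved stays moved. The work goes in short steps, Python scripts to look and compute and a tool call to move; the robot and the scene stay as the last step left them, time stands still between calls to the robot, and variables do not carry over. Pictures are saved under pics/ and viewed, at most 10 in all, crops included, and the job is handed in when it is done.

Besides the shell and the picture viewer there is one more tool, called after ">>>" by a JSON object that holds its "name" and its "arguments", one argument or row to a line. play_rows: Moves the arm, as the interface text tells. Its arguments: {"type":"object","properties":{"dp":{"type":"array"},"rot":{"type":"array"},"fingers":{"type":"number"},"grip_force":{"type":"number"}},"required":["dp","rot"]}

```bash
mkdir -p pics; python3 - <<'E'
from rig import telemetry, optics, r
import cv2,pickle
s=telemetry.sense();print(s)
d={n:optics.grab_frame(n) for n in("scene","top")}
pickle.dump(d,open('f.pkl','wb'))
for n in d:
  print(n,d[n]['mtx'],d[n]['D'],d[n]['R'],d[n]['t'])
  cv2.imwrite(f'pics/{n}.png',cv2.resize(d[n]['color'][:,:,::-1],(800,600)))
E
```

```text
{'clock': 0.0, 'qpos': array([-1.22942361e+00,  3.53620419e-01,  1.63416056e+00,  1.65464063e-05,
        1.15522051e+00, -2.42674616e-03]), 'qvel': array([-0.00238163, -0.00082603,  0.00058011, -0.0017606 ,  0.00078261,
       -0.00109484]), 'joint_efforts': array([ 3.44934873e-03, -6.05248332e+01, -3.42062116e+01,  1.67422936e-04,
        9.54056246e-03,  5.47123375e-05]), 'eef_pos': array([ 210.48934076, -587.96085988,  230.56770285]), 'tcp_rot': array([-3.14018385e+00, -1.85474742e-05,  3.43792762e-01]), 'contact_force': array([ 0.15050418,  0.57049391, -0.53081763]), 'wrist_torque': array([-0.02496178, -0.01910755,  0.00358754]), 'grasp_force': 0.0, 'opening': 1.0018585266167201}
scene [[363.20591115   0.         252.72619645]
 [  0.         363.20591115 196.79984002]
 [  0.           0.           1.        ]] [0.03285181 0.         0.         0.         0.        ] [[-0.43030607  0.90259715  0.01245264]
 [ 0.65744894  0.32282678 -0.68084048]
 [-0.61854472 -0.28478282 -0.73232587]] [ 220.09409936 -334.44399231 1466.69586412]
top [[394.63135431   0.         259.14514905]
 [  0.         394.63135431 188.29750328]
 [  0.           0.           1.        ]] [0.04816998 0.         0.         0.         0.        ] [[-0.02245616 -0.9997393   0.0041307 ]
 [-0.9919305   0.0217647  -0.12490072]
 [ 0.12477825 -0.00690216 -0.99216065]] [  23.0866757   576.05723874 1373.12700792]
```

View pics/top.png

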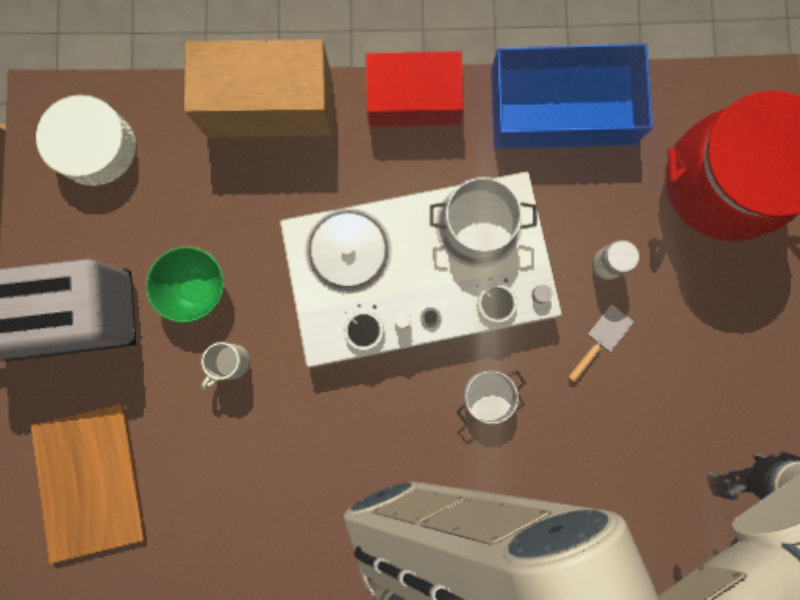

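View pics/scene.png

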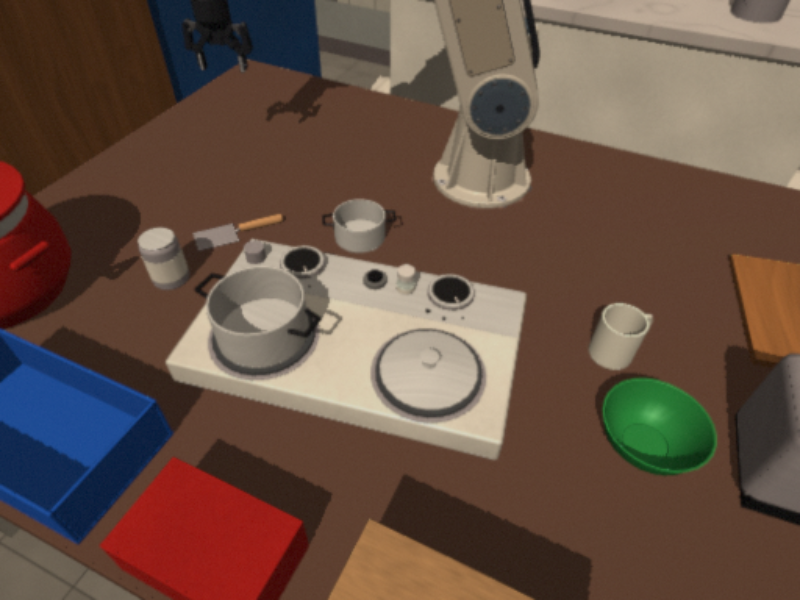

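The pot with the right ring under it is at (482,220) in the top view and (258,315) in the scene view. The smaller pot on the counter at (491,397) is the look-alike. The pot on the ring stands on the right (-y) side, so the dial meant is the right one, at (497,304). I'll measure it and confirm it in a crop.

```bash
cat > h.py <<'E'
import numpy as np,cv2,pickle
def ray(f,uv):
  p=cv2.undistortPoints(np.array([[uv]],float),f['mtx'],np.array(f['D'],float))[0,0]
  R=np.array(f['R']);return -R.T@f['t'],R.T@np.array([p[0],p[1],1])
def plane(f,uv,z):
  c,d=ray(f,uv);return c+d*(z-c[2])/d[2]
def proj(f,X):
  return cv2.projectPoints(np.array(X,float).reshape(-1,1,3),cv2.Rodrigues(np.array(f['R']))[0],np.array(f['t'],float),f['mtx'],np.array(f['D'],float))[0][:,0]
E
python3 - <<'E'
from h import *
d=pickle.load(open('f.pkl','rb'))
k=.64
P={}
for n,pts in dict(top=dict(dl=(364,330,86),dr=(497,303,86),st=(431,318,80),potrimL=(442,215,161),potrimR=(521,215,161),smL=(465,392,100),smR=(518,392,100)),scene=dict(dl=(451,291,86),dr=(303,262,86),st=(375,277,80))).items():
  for m,(u,v,z) in pts.items():
    P[n,m]=plane(d[n],(u*k,v*k),z);print(n,m,P[n,m].round(1))
for n in('top','scene'):
  e=P[n,'dl']-P[n,'dr'];print(n,np.linalg.norm(e),np.arctan2(-e[0],e[1]))
# cooker white mask quad in top
im=d['top']['color'];h=cv2.cvtColor(im,cv2.COLOR_RGB2HSV)
m=((h[...,1]<60)&(h[...,2]>150)).astype(np.uint8);m=cv2.morphologyEx(m,cv2.MORPH_CLOSE,np.ones((9,9)))
m[:, :170]=0;m[:,365:]=0;m[:105]=0;m[245:]=0
c=max(cv2.findContours(m,0,2)[0],key=cv2.contourArea);c=cv2.convexHull(c)
q=cv2.approxPolyDP(c,8,True)[:,0];W=[plane(d['top'],x,66) for x in q];print(q.tolist(),np.round(W,1).tolist())
a=cv2.resize(im[105:245,170:370,::-1],(800,560),interpolation=cv2.INTER_CUBIC);cv2.imwrite('pics/c.png',a)
E
```

```text
top dl [493.3 101.8  86. ]
top dr [ 546.2 -191.4   86. ]
top st [516.8 -45.7  80. ]
top potrimL [727.7 -71.  161. ]
top potrimR [ 723.9 -237.7  161. ]
top smL [ 355.2 -112.8  100. ]
top smR [ 352.8 -225.8  100. ]
scene dl [497.3 108.7  86. ]
scene dr [ 551.3 -181.9   86. ]
scene st [521.1 -39.1  80. ]
top 297.9455091667376 0.17873044339640184
scene 295.58145907010226 0.18377816933836436
[[338, 111], [358, 201], [196, 233], [181, 140]] [[844.7, -277.4, 66.0], [520.7, -331.8, 66.0], [422.6, 230.9, 66.0], [750.9, 283.0, 66.0]]
```

View pics/c.png

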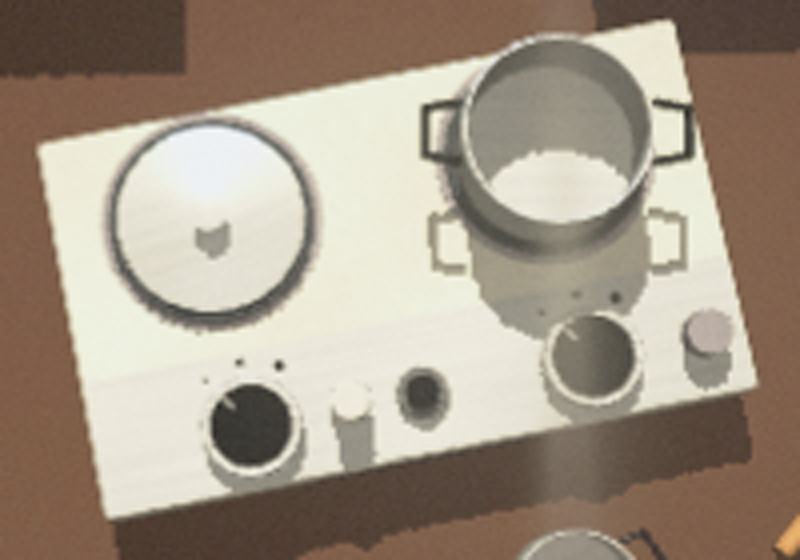

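The crop confirms it. The pot rim measures 167 mm by its ray, and it stands on the right ring at crop (555,130). The right dial is at crop (592,360) with its pointer at the small "off" dot, and the lid is on the left ring. The right dial comes out at about (548,-189,86), and 298 mm between the dials fits the given 300 mm. I'll move to hover over it.

>>> {"name": "play_rows", "arguments": {
  "dp": [
    [0.85,-0.53,0],
    [1.7,-1.06,0],
    [2.55,-1.6,0],
    [3.4,-2.13,0],
    [4.25,-2.67,0]
  ],
  "rot": [
    [0,0,0],
    [0,0,0],
    [0,0,0],
    [0,0,0],
    [0,0,0]
  ],
  "fingers": 0
}}

```text
clock: 0.52
eef_pos: [335.3, -428.9, 231.0]
tcp_rot: [-3.141, 0.0, 0.343]
contact_force: [1.3, -0.8, 0.1]
opening: 0.296
grasp_force: 0.0
```

>>> {"name": "play_rows", "arguments": {
  "dp": [
    [0.85,-0.53,0],
    [1.7,-1.06,0],
    [2.55,-1.6,0],
    [3.4,-2.13,0],
    [4.25,-2.67,0]
  ],
  "rot": [
    [0,0,0],
    [0,0,0],
    [0,0,0],
    [0,0,0],
    [0,0,0]
  ]
}}

```text
clock: 0.93
eef_pos: [459.5, -270.9, 231.2]
tcp_rot: [-3.141, 0.0, 0.344]
contact_force: [0.2, -0.3, 0.9]
opening: -0.001
grasp_force: 0.0
```

>>> {"name": "play_rows", "arguments": {
  "dp": [
    [0.8,-0.5,0],
    [1.6,-1.0,0],
    [2.15,-1.41,0.2],
    [2.15,-1.41,0.2],
    [2.15,-1.41,0.2]
  ],
  "rot": [
    [0,0,-0.5],
    [0,0,-1.3],
    [0,0,-1.3],
    [0,0,-1.3],
    [0,0,-1.3]
  ]
}}

```text
clock: 1.35
eef_pos: [520.9, -189.2, 222.5]
tcp_rot: [-3.141, 0.001, 0.483]
contact_force: [-0.6, 0.2, -0.6]
opening: -0.002
grasp_force: 0.0
```

```bash
python3 - <<'E'
from rig import telemetry, optics
import cv2,pickle
s=telemetry.sense();f=optics.grab_frame('wrist');pickle.dump((s,f),open('w.pkl','wb'))
print(s['clock'],s['eef_pos'],s['tcp_rot'],s['contact_force'],s['opening'],f['mount'])
cv2.imwrite('pics/w1.png',cv2.resize(f['color'][:,:,::-1],(800,600)))
E
```

```text
1.35 [ 520.89303766 -189.22532495  222.51817183] [-3.14052680e+00  1.10226052e-03  4.82617367e-01] [-0.63303351  0.17947062 -0.55145656] -0.001988838924440066 [[-4.56668482e-04 -9.60186569e-01 -2.79359165e-01  7.15886027e+01]
 [ 9.99999869e-01 -5.03236781e-04  9.49772899e-05 -6.97204836e-01]
 [-2.31779725e-04 -2.79359085e-01  9.60186673e-01 -1.43502043e+02]
 [ 0.00000000e+00  0.00000000e+00  0.00000000e+00  1.00000000e+00]]
```

View pics/w1.png

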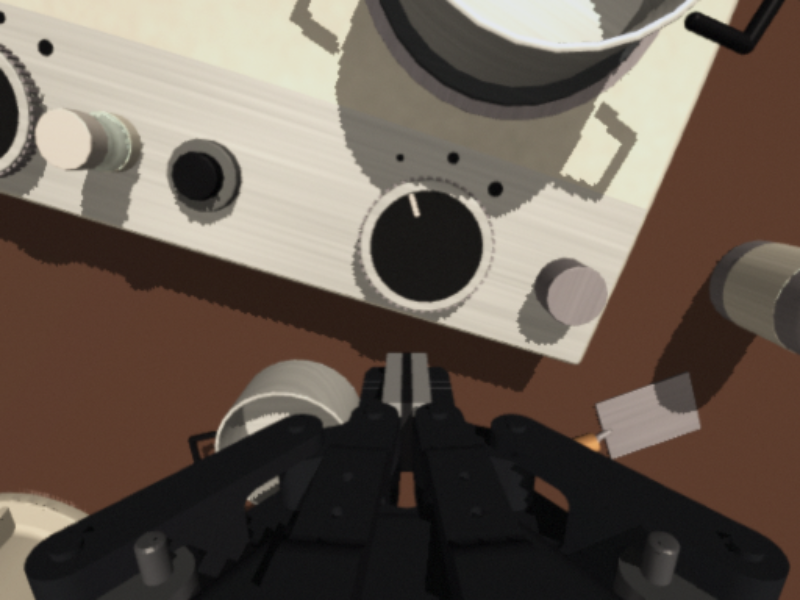

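The wrist view shows the dial's dark face centred at (426,247) with the pointer at the first dot. The button is at (196,175), the jar at (80,138) and the tin at (575,290). I'll cast these to world points.

```bash
cat >> h.py <<'E'
from scipy.spatial.transform import Rotation as Ro
def wcam(s,f):
  T=np.eye(4);T[:3,:3]=Ro.from_euler('xyz',s['tcp_rot']).as_matrix();T[:3,3]=s['eef_pos']
  C=np.linalg.inv(T@np.array(f['mount']));g=dict(f);g['R']=C[:3,:3];g['t']=C[:3,3];return g
def dark(g,uv,z,thr=60):
  gr=cv2.cvtColor(g['color'],cv2.COLOR_RGB2GRAY);m=(gr<thr).astype(np.uint8)
  m=cv2.morphologyEx(m,cv2.MORPH_CLOSE,np.ones((7,7)))
  n,l,st,c=cv2.connectedComponentsWithStats(m);i=l[int(uv[1]),int(uv[0])]
  ys,xs=np.where(l==i);P=np.array([plane(g,p,z)[:2] for p in zip(xs,ys)])
  (cx,cy),rad=cv2.minEnclosingCircle(P.astype(np.float32));return np.array([cx,cy]),P.mean(0),rad
E
python3 - <<'E'
from h import *
s,f=pickle.load(open('w.pkl','rb'));g=wcam(s,f)
print(dark(g,(430*.64,250*.64),86));
for z in(74,80):print(dark(g,(196*.64,175*.64),z,40))
print(plane(g,(426*.64,247*.64),86),plane(g,(412*.64,196*.64),86))
print(proj(g,s['eef_pos'])/.64)
d=pickle.load(open('f.pkl','rb'))
# 2-view triangulation dial
for nm,u1,u2 in(('dial',(426,247),(303,262)),('start',(196,175),(375,276))):
  c1,d1=ray(g,np.array(u1)*.64);c2,d2=ray(d['scene'],np.array(u2)*.64)
  A=np.c_[d1,-d2];t=np.linalg.lstsq(A,c2-c1,rcond=None)[0];print(nm,c1+d1*t[0],c2+d2*t[1])
E
```

```text
(array([ 546.48034668, -189.65446472]), array([ 546.95233093, -188.94264129]), 35.58977508544922)
(array([517.42053223, -37.85948181]), array([517.50943675, -37.93764994]), 16.489850997924805)
(array([518.79290771, -40.27612305]), array([518.87990961, -40.35267824]), 16.150968551635742)
[ 546.45432491 -189.25816956   86.        ] [ 570.51019002 -166.46890406   86.        ]
[[408.04357908 376.57266637]]
dial [ 545.26521142 -190.32358766   77.17915482] [ 543.46022114 -187.8657787    77.1256162 ]
start [519.3635092  -39.8973026   80.90194299] [519.4130043  -39.93601926  80.8749911 ]
```

>>> {"name": "play_rows", "arguments": {
  "dp": [
    [-0.1,0.3,0.8],
    [-0.1,0.3,1.6],
    [-0.1,0.3,2.4],
    [-0.1,0.3,3.0],
    [-0.1,0.3,3.1]
  ],
  "rot": [
    [0,0,0],
    [0,0,0],
    [0,0,0],
    [0,0,0],
    [0,0,0]
  ]
}}

```text
clock: 1.82
eef_pos: [519.3, -203.4, 95.5]
tcp_rot: [-3.137, 0.004, 0.478]
contact_force: [-2.3, -0.1, -0.4]
opening: 0.0
grasp_force: 0.0
```

>>> {"name": "play_rows", "arguments": {
  "dp": [
    [0,0,0.05],
    [0,0,0.1],
    [0,0,0.1],
    [0,0,0.1],
    [0,0,0.1]
  ],
  "rot": [
    [0,0,0],
    [0,0,0],
    [0,0,0],
    [0,0,0],
    [0,0,0]
  ]
}}

```text
clock: 2.23
eef_pos: [523.5, -203.5, 96.7]
tcp_rot: [3.14, -0.001, 0.48]
contact_force: [-0.4, -0.2, -0.1]
opening: 0.001
grasp_force: 0.0
```

>>> {"name": "play_rows", "arguments": {
  "dp": [
    [0,0,0.05],
    [0,0,0.1],
    [0,0,0.15],
    [0,0,0.2],
    [0,0,0.2]
  ],
  "rot": [
    [0,0,0],
    [0,0,0],
    [0,0,0],
    [0,0,0],
    [0,0,0]
  ]
}}

```text
clock: 2.65
eef_pos: [522.4, -203.0, 86.8]
tcp_rot: [-3.141, 0.001, 0.48]
contact_force: [0.3, 0.4, -0.4]
opening: -0.002
grasp_force: 0.0
```

>>> {"name": "play_rows", "arguments": {
  "dp": [
    [0,0,0.03],
    [0,0,0.05],
    [0,0,0.05],
    [0,0,0.05],
    [0,0,0.05]
  ],
  "rot": [
    [0,0,0],
    [0,0,0],
    [0,0,0],
    [0,0,0],
    [0,0,0]
  ]
}}

```text
clock: 3.07
eef_pos: [522.7, -203.2, 85.4]
tcp_rot: [-3.142, 0.0, 0.48]
contact_force: [0.2, 0.3, 1.7]
opening: 0.001
grasp_force: 0.9
```

Contact has begun at about 1.7 N. I'll add about 2 mm of press.

>>> {"name": "play_rows", "arguments": {
  "dp": [
    [0,0,0.02],
    [0,0,0.05],
    [0,0,0.05],
    [0,0,0.05],
    [0,0,0.05]
  ],
  "rot": [
    [0,0,0],
    [0,0,0],
    [0,0,0],
    [0,0,0],
    [0,0,0]
  ]
}}

```text
clock: 3.48
eef_pos: [522.7, -203.2, 83.4]
tcp_rot: [3.141, 0.0, 0.48]
contact_force: [-2.5, -0.0, 4.7]
opening: 0.001
grasp_force: 2.3
```

```bash
python3 - <<'E'
from rig import telemetry
s=telemetry.sense();print(s['contact_force'],s['eef_pos'],s['tcp_rot'],s['qpos'])
E
```

```text
[-2.46543167e+00 -1.55571662e-03  4.67787066e+00] [ 522.74060959 -203.19629665   83.39593023] [3.14148311e+00 1.76683119e-05 4.79979141e-01] [-3.73361272e-01  4.39508690e-01  1.88838545e+00 -1.17412686e-04
  8.13627595e-01  7.17536557e-01]
```

>>> {"name": "play_rows", "arguments": {
  "dp": [
    [0,-0.035,0.015],
    [0,-0.07,0.015],
    [0.004,-0.105,0.015],
    [0.0085,-0.14,0.015],
    [0.015,-0.174,0.015]
  ],
  "rot": [
    [0,0,0.48],
    [0,0,0.955],
    [0,0,1.43],
    [0,0,1.91],
    [0,0,2.39]
  ]
}}

```text
clock: 3.9
eef_pos: [520.5, -197.2, 83.0]
tcp_rot: [3.14, -0.001, 0.227]
contact_force: [-2.8, -1.6, 4.9]
opening: -0.004
grasp_force: 2.6
```

```bash
python3 - <<'E'
from rig import telemetry, optics
import cv2,pickle
s=telemetry.sense();f=optics.grab_frame('wrist');pickle.dump((s,f),open('w2.pkl','wb'))
print(s['contact_force'],s['wrist_torque'],s['tcp_rot'])
cv2.imwrite('pics/w2.png',cv2.resize(f['color'][:,:,::-1],(800,600)))
E
```

```text
[-2.79620594 -1.61814132  4.90436906] [-0.40985296  0.17831786  0.02218954] [ 3.14043354e+00 -8.15564234e-04  2.27351484e-01]
```

View pics/w2.png

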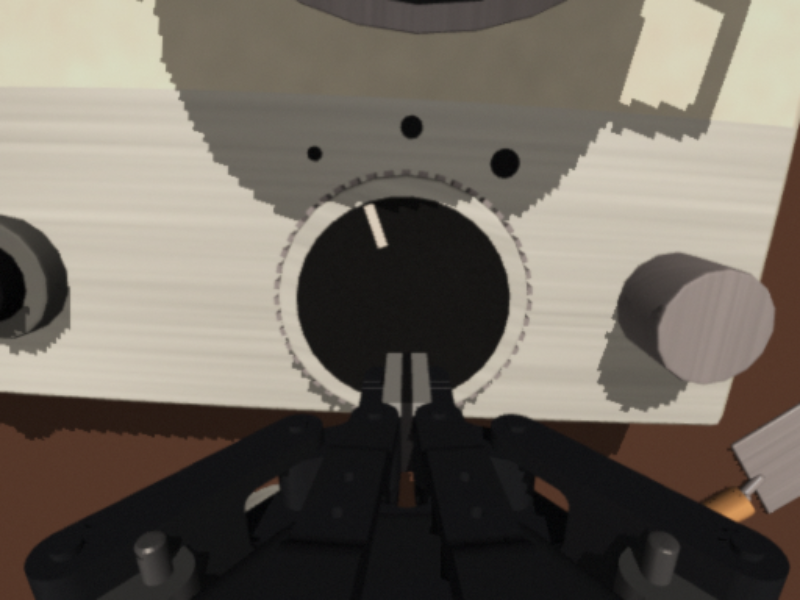

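The dial is following: its centre is at (404,300) and the pointer tip at (372,205), now between the first dot (314,153) and the middle dot (411,127). I'll keep dragging.

>>> {"name": "play_rows", "arguments": {
  "dp": [
    [0,-0.035,0],
    [0,-0.07,0],
    [0.004,-0.105,0],
    [0.0085,-0.14,0],
    [0.015,-0.174,0]
  ],
  "rot": [
    [0,0,0.48],
    [0,0,0.955],
    [0,0,1.43],
    [0,0,1.91],
    [0,0,2.39]
  ]
}}

```text
clock: 4.37
eef_pos: [519.5, -189.8, 83.0]
tcp_rot: [3.141, -0.001, -0.023]
contact_force: [-0.5, -0.1, 4.9]
opening: 0.002
grasp_force: 2.6
```

>>> {"name": "play_rows", "arguments": {
  "dp": [
    [0,-0.035,0],
    [0,-0.07,0],
    [0,-0.07,0],
    [0,-0.07,0]
  ],
  "rot": [
    [0,0,0.48],
    [0,0,0.955],
    [0,0,0.955],
    [0,0,0.955]
  ]
}}

```text
clock: 4.7
eef_pos: [519.7, -187.1, 83.0]
tcp_rot: [3.141, -0.001, -0.121]
contact_force: [-0.1, -0.3, 5.0]
opening: -0.002
grasp_force: 2.5
```

```bash
python3 - <<'E'
from rig import telemetry, optics
import cv2,pickle
s=telemetry.sense();f=optics.grab_frame('wrist');pickle.dump((s,f),open('w3.pkl','wb'))
print(s['eef_pos'],s['contact_force'],s['wrist_torque'],s['tcp_rot'])
cv2.imwrite('pics/w3.png',cv2.resize(f['color'][:,:,::-1],(800,600)))
E
```

```text
[ 519.70028178 -187.13725275   83.03646086] [-0.10469975 -0.33270489  4.99215738] [-0.05219262  0.12429644  0.06791144] [ 3.14127138e+00 -1.25450917e-03 -1.20886150e-01]
```

View pics/w3.png

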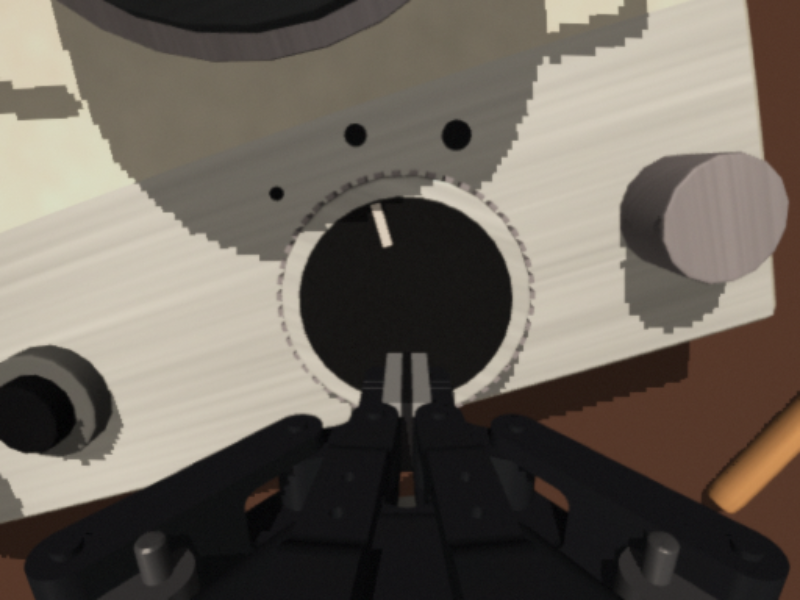

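The pointer, from the centre (406,300) to (378,208), now lines up with the middle dot (355,135). Side forces are about 0, so it has clicked into the first notch. I'll lift straight up, then go to the button with the fingers turned so they don't spread toward the jar.

>>> {"name": "play_rows", "arguments": {
  "dp": [
    [0,0,-0.1],
    [0,0,-0.5],
    [0,0,-1.2],
    [0,0,-2.0],
    [0,0,-2.4]
  ],
  "rot": [
    [0,0,0],
    [0,0,0],
    [0,0,0],
    [0,0,0],
    [0,0,0]
  ]
}}

```text
clock: 5.17
eef_pos: [520.1, -187.2, 181.8]
tcp_rot: [3.141, -0.003, -0.121]
contact_force: [0.1, -1.4, 0.3]
opening: 0.004
grasp_force: 0.0
```

>>> {"name": "play_rows", "arguments": {
  "dp": [
    [0,0,0],
    [0,0,0],
    [0,0,0],
    [0,0,0],
    [0,0,0]
  ],
  "rot": [
    [0,0,-1.1],
    [0,0,-2.2],
    [0,0,-3.3],
    [0,0,-4.4],
    [0,0,-5.5]
  ]
}}

```text
clock: 5.58
eef_pos: [518.9, -186.8, 178.7]
tcp_rot: [-3.141, 0.0, 0.461]
contact_force: [0.6, 0.0, -0.4]
opening: 0.002
grasp_force: 0.0
```

>>> {"name": "play_rows", "arguments": {
  "dp": [
    [0,0,0],
    [0,0,0],
    [0,0,0],
    [0,0,0],
    [0,0,0]
  ],
  "rot": [
    [0,0,-1.1],
    [0,0,-2.2],
    [0,0,-3.3],
    [0,0,-4.4],
    [0,0,-5.5]
  ]
}}

```text
clock: 6.0
eef_pos: [518.9, -186.8, 178.6]
tcp_rot: [-3.141, -0.0, 1.037]
contact_force: [-0.1, -0.7, 0.9]
opening: 0.003
grasp_force: 0.0
```

>>> {"name": "play_rows", "arguments": {
  "dp": [
    [0,0,0],
    [0,0,0],
    [0,0,0],
    [0,0,0],
    [0,0,0]
  ],
  "rot": [
    [0,0,-1.1],
    [0,0,-2.2],
    [0,0,-3.3],
    [0,0,-4.4],
    [0,0,-5.5]
  ]
}}

```text
clock: 6.42
eef_pos: [518.9, -186.8, 178.6]
tcp_rot: [-3.141, -0.0, 1.613]
contact_force: [0.2, 0.0, 0.7]
opening: 0.003
grasp_force: 0.0
```

>>> {"name": "play_rows", "arguments": {
  "dp": [
    [0.8,0.04,0],
    [1.6,0.08,0],
    [2.17,0.1,0],
    [2.17,0.1,0],
    [2.17,0.1,0]
  ],
  "rot": [
    [0,0,0],
    [0,0,0],
    [0,0,0],
    [0,0,0],
    [0,0,0]
  ]
}}

```text
clock: 6.83
eef_pos: [519.8, -99.2, 178.7]
tcp_rot: [-3.141, 0.0, 1.61]
contact_force: [0.2, -0.4, -0.7]
opening: -0.0
grasp_force: 0.0
```

```bash
python3 - <<'E'
from rig import telemetry, optics
import cv2,pickle
s=telemetry.sense();f=optics.grab_frame('wrist');pickle.dump((s,f),open('w4.pkl','wb'))
t=optics.grab_frame('top');pickle.dump(t,open('t2.pkl','wb'))
print(s['eef_pos'],s['tcp_rot'])
cv2.imwrite('pics/w4.png',cv2.resize(f['color'][:,:,::-1],(800,600)))
E
```

```text
[519.84958054 -99.17087848 178.69555624] [-3.14142826e+00  5.67433395e-06  1.60953764e+00]
```

View pics/w4.png

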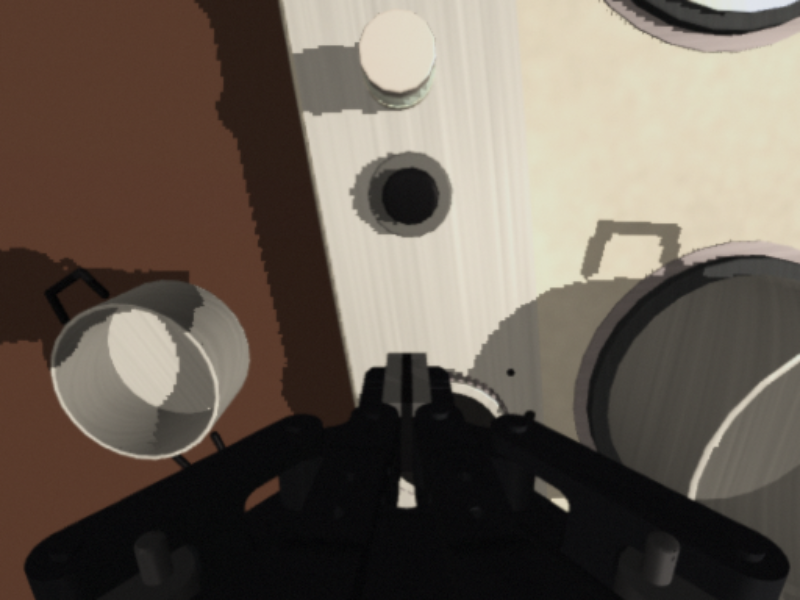

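The button's black cap is at (410,195) inside a grey collar, and the jar is beyond it at (397,52).

```bash
python3 - <<'E'
from h import *
s,f=pickle.load(open('w4.pkl','rb'));g=wcam(s,f)
for z in(74,80,86):print(z,dark(g,(410*.64,195*.64),z,40))
c1,d1=ray(g,np.array((410,195))*.64)
s2,f2=pickle.load(open('w.pkl','rb'));g2=wcam(s2,f2);c2,d2=ray(g2,np.array((196,175))*.64)
t=np.linalg.lstsq(np.c_[d1,-d2],c2-c1,rcond=None)[0];print(c1+d1*t[0],c2+d2*t[1])
print(plane(g,(397*.64,52*.64),116))
E
```

```text
74 (array([519.29406738, -42.22703552]), array([519.17287295, -42.18085313]), 15.48463249206543)
80 (array([519.24584961, -41.86665344]), array([519.12751259, -41.82153549]), 15.110311508178711)
86 (array([519.1973877 , -41.50606155]), array([519.08215222, -41.46221784]), 14.736014366149902)
[519.92577815 -41.1999087   83.95176917] [520.05659311 -41.13262463  83.94929218]
[511.66973591  20.01467611 116.        ]
```

>>> {"name": "play_rows", "arguments": {
  "dp": [
    [0.7,0.03,0],
    [1.43,0.06,0.2],
    [1.43,0.06,1.0],
    [1.43,0.06,1.8],
    [1.43,0.06,2.1]
  ],
  "rot": [
    [0,0,0],
    [0,0,0],
    [0,0,0],
    [0,0,0],
    [0,0,0]
  ]
}}

```text
clock: 7.35
eef_pos: [518.5, -43.2, 91.5]
tcp_rot: [-3.138, -0.0, 1.607]
contact_force: [-0.8, -0.5, 0.4]
opening: 0.0
grasp_force: 0.0
```

>>> {"name": "play_rows", "arguments": {
  "dp": [
    [0,0,0.05],
    [0,0,0.1],
    [0,0,0.15],
    [0,0,0.2],
    [0,0,0.2]
  ],
  "rot": [
    [0,0,0],
    [0,0,0],
    [0,0,0],
    [0,0,0],
    [0,0,0]
  ]
}}

```text
clock: 7.77
eef_pos: [521.2, -43.3, 87.5]
tcp_rot: [3.139, 0.0, 1.607]
contact_force: [1.1, -1.2, 1.4]
opening: 0.001
grasp_force: 0.8
```

>>> {"name": "play_rows", "arguments": {
  "dp": [
    [0,0,0.03],
    [0,0,0.06],
    [0,0,0.1],
    [0,0,0.1],
    [0,0,0.1]
  ],
  "rot": [
    [0,0,0],
    [0,0,0],
    [0,0,0],
    [0,0,0],
    [0,0,0]
  ]
}}

```text
clock: 8.18
eef_pos: [521.0, -43.0, 83.1]
tcp_rot: [3.14, 0.0, 1.607]
contact_force: [2.7, -2.7, 4.8]
opening: 0.002
grasp_force: 2.1
```

>>> {"name": "play_rows", "arguments": {
  "dp": [
    [0,0,0.02],
    [0,0,0.04],
    [0,0,0.05],
    [0,0,0.05],
    [0,0,0.05]
  ],
  "rot": [
    [0,0,0],
    [0,0,0],
    [0,0,0],
    [0,0,0],
    [0,0,0]
  ]
}}

```text
clock: 8.6
eef_pos: [521.1, -43.0, 81.9]
tcp_rot: [3.14, 0.0, 1.607]
contact_force: [-1.7, -3.0, 15.8]
opening: -0.001
grasp_force: 8.4
```

>>> {"name": "play_rows", "arguments": {
  "dp": [
    [0,0,0.02],
    [0,0,0.04],
    [0,0,0.04],
    [0,0,0.04]
  ],
  "rot": [
    [0,0,0],
    [0,0,0],
    [0,0,0],
    [0,0,0]
  ]
}}

```text
clock: 8.93
eef_pos: [521.2, -43.0, 81.5]
tcp_rot: [3.14, 0.0, 1.607]
contact_force: [-5.9, -2.3, 35.0]
opening: -0.001
grasp_force: 17.0
```

The button gave about 6 mm of soft travel up to about 5 N, then hit a hard stop, so it is fully down. Now I'll release it and move clear.

>>> {"name": "play_rows", "arguments": {
  "dp": [
    [0,0,-0.1],
    [0,0,-0.3],
    [0,0,-0.8],
    [0,0,-1.6],
    [0,0,-2.4]
  ],
  "rot": [
    [0,0,0],
    [0,0,0],
    [0,0,0],
    [0,0,0],
    [0,0,0]
  ]
}}

```text
clock: 9.35
eef_pos: [518.2, -42.3, 174.8]
tcp_rot: [-3.137, -0.001, 1.607]
contact_force: [0.5, 0.0, 0.1]
opening: -0.004
grasp_force: 0.0
```

>>> {"name": "play_rows", "arguments": {
  "dp": [
    [-0.8,0,-0.3],
    [-1.6,0,-0.6],
    [-2.3,0,-0.8],
    [-2.3,0,-0.8],
    [-2.3,0,-0.8]
  ],
  "rot": [
    [0,0,0],
    [0,0,0],
    [0,0,0],
    [0,0,0],
    [0,0,0]
  ]
}}

```text
clock: 9.77
eef_pos: [522.9, -135.5, 207.0]
tcp_rot: [-3.141, -0.001, 1.605]
contact_force: [-0.5, 0.1, 0.1]
opening: 0.001
grasp_force: 0.0
```

```bash
python3 - <<'E'
from rig import telemetry, optics
import cv2,numpy as np
s=telemetry.sense();a=optics.grab_frame('scene')['color'];b=optics.grab_frame('wrist')['color']
print(s['clock'],s['eef_pos'],s['contact_force'])
a=cv2.resize(a[130:310,90:350],(780,540),interpolation=cv2.INTER_CUBIC)
cv2.imwrite('pics/e.png',a[:,:,::-1])
E
```

```text
9.7667 [ 522.91723855 -135.45191126  206.97002312] [-0.52299605  0.06822464  0.07649084]
```

View pics/e.png

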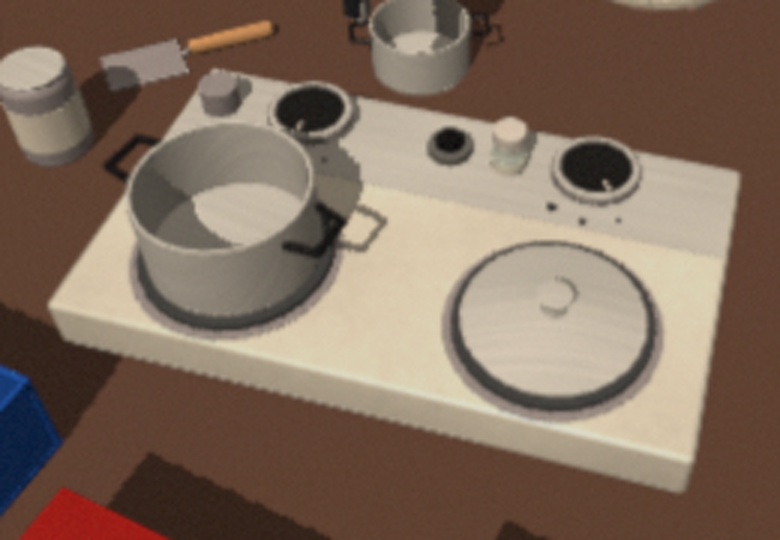

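The right dial's pointer (298,125) now faces straight at the ring, which is the first notch. The left dial (607,185) is still at off, the button is up again, and nothing else has moved.

```bash
python3 -c "
from rig import r
print(r.sign_off())"
```

```text
the job is handed in; nothing more can be done
None
```

The right dial, in front of the pot's ring, was dragged from off to its first notch, then the start button was pressed fully down and came back up. The left dial is still at off, nothing else looked moved in the last picture, and the job was handed in at about 10 s.

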